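# Feed the top blank into the lever punch

## Task

Slide the top nosed blank out through the open end of its rack without disturbing the blanks beneath it, and enter it nose first into the mouth of the lever punch's feed guide. Then, with the wooden push stick, push it under the clear guard until its nose is fully home against the end stop, and put the stick back on the bench, standing on its sole. Leave everything else on the bench as it is.

Things in the scene. Friction and masses are not known exactly. Their poses are not given: they have to be found in the camera images.
- rack: Fixed grey steel rack holding a stack of four nosed blanks, noses to its open -x end; y across, z up. Origin on the bench below the middle of the stack. Base 6 mm thick, x = -60 to 66 mm, 64 mm wide (bolt-down feet 98 mm wide, 7 mm high at x = -5 to 25). The stack lies at x = -60 to 60, top at z = 46 mm, between two side cheeks 5 mm thick, 54 mm apart inside, 52 mm high
- rack_slot (a point): Middle of the slot at the rack's rear (+x) end, 64 mm from the stack's middle, at the mid-height of the top blank (41 mm); axes as rack. The slot is 40 mm wide, open above, between two corner returns 5 mm thick and 52 mm high: the top blank can be pushed out from behind through it
- blank_mid (a point): Centre (half-way up) of the top nosed blank of the stack: loose aluminium flat bar 120 long x 50 wide x 10 mm thick, 0.16 kg, long axis x. Its -x end is the nose: both corners cropped 14 mm at 45 degrees, leaving a flat 22 mm wide; the +x end is square. z up as it lies
- blank_nose (a point): Middle of the flat end of the top blank's nose, half-way up, 60 mm from its centre along its -x
- under1_mid (a point): Centre of the second nosed blank from the top of the stack, same size; stays
- under2_mid (a point): Centre of the third nosed blank; stays
- under3_mid (a point): Centre of the lowest nosed blank; stays
- punch: Fixed green hand lever punch with a steel feed guide. Origin on the bench below the face of the end stop; feed direction +y, x across. Foot 150 mm wide at y = -50 to 200 mm. Feed table 90 mm wide from y = -150 to 0, top 60 mm above the bench, on a leg (90 mm wide) at y = -145 to -95. Upright behind y = 60. The lever points up and back and is not used
- head (a point): Foremost lower edge of the punch's head, on its centre line: y = -60 mm, 197 mm above the bench. The head is 70 mm wide (fulcrum 100 mm) and reaches back and up from there, to 320 mm; ram and punch come down to 112 mm at y = -7 to -43. Axes as punch
- stop (a point): Middle of the face of the end stop, 65 mm above the bench; axes as punch. The blank is home when its nose touches it; its centre is then 60 mm before it
- mouth (a point): Middle of the guide's mouth, 150 mm before the stop, 65 mm above the bench (mid-height of a blank lying in it); axes as punch. From here to the stop: two rails 54 mm apart inside, 12 mm wide, 20 mm high, under a clear guard (y = -150 to -50 mm, underside 80, top 84 mm above the bench; no room for fingers). Flared lead-ins reach 24 mm out before it, 80 mm apart there, 97 mm over all
- tongue (a point): Middle of the outer end of the support tongue before the mouth, top face: 211 mm before the stop (61 mm before the mouth), 60 mm above the bench. The tongue is 36 mm wide and 10 mm thick, narrower than a blank, so fingers can reach past it; a blank whose middle is not over the tongue or table tips off. Axes as punch
- stick_grip (a point): Grip of the loose wooden push stick, 90 g: a sole 170 long x 20 wide x 12 mm high with an upright handle 70 long x 20 wide, up to 62 mm above the underside. This point is the middle of the handle, 42 mm above the underside; x points to the pushing tip, 110 mm away; the other end is 60 mm away; z up as it lies. Lies on the bench in one of two places
- stick_tip (a point): Pushing tip of the stick, middle of its 20 x 12 mm end face, 6 mm above the underside
- spare_rack: Bystander: fixed rack of the same shape as the other, with two plain square-ended blanks; origin and axes as rack
- spare1_mid (a point): Bystander: centre of the upper square-ended blank, 120 x 50 x 10 mm, in the spare rack; leave
- spare2_mid (a point): Bystander: centre of the lower square-ended blank; leave
- hammer: Bystander: ball-pein hammer lying on the bench, 0.35 kg, from 120 mm behind its origin to 83 mm ahead of it (x), handle 20 mm wide, head 85 mm wide at x = 72 mm, 26 mm high. Origin on the bench
- marker: Bystander: black felt marker lying down, 135 long (along x) x 16 x 15 mm; origin on the bench below its middle
- tin: Bystander: small open steel tin, 60 mm across, 38 mm high; origin under its centre
- snips: Bystander: tin snips with red handles, lying along x, from -115 to 92 mm of the origin, 80 mm wide at the handles, 20 mm high
- butterfly: Bystander: flat butterfly cut from aluminium sheet, 82 x 112 x 4 mm
- oil: Bystander: upright white bottle, 60 mm across, 150 mm high; origin under its centre
- square: Bystander: steel engineer's square lying on the bench: stock along x, 75 long x 16 wide x 14 mm high, centred on the origin; thin blade 22 mm wide reaching to y = 108 mm at x = -37 to -15 mm
Not all that is in view belongs to the job. Leave any black or purple look-alike of the rack alone.

How it is judged (in metres and radians):
On the way, in this order (a step that is already met when the one before it is completed fails the run):
1. the top blank has been slid at least 30 mm out through the open end while still lying level with its place on the stack (x of blank_mid in the frame of rack between -0.11 and -0.03 m and z of blank_mid in the frame of rack between 0.036 and 0.046 m and angle between blank_mid's own z axis and vertical below 0.12 rad), for 0.1 s.
2. the blank has been let go with its nose at least 10 mm inside the mouth of the feed guide, lying flat (y of blank_nose in the frame of punch between -0.14 and -0.02 m and x of blank_nose in the frame of punch between -0.006 and 0.006 m and z of blank_mid in the frame of punch between 0.061 and 0.069 m and angle between blank_mid's own z axis and vertical below 0.08 rad and contact force between the fingers and blank below 0.05 N), for 0.2 s.
3. the nose is home, within 3 mm of the end stop, with the push stick's tip still at the blank's tail (tip within 70 mm of the blank's middle) (y of blank_nose in the frame of punch above -0.003 m and distance between stick_tip and blank_mid below 0.07 m), for 0.02 s.
At the end, for the whole second after the job is handed in: The blank lies flat between the guide rails, nose first, its nose within 4 mm of the end stop; the push stick stands on its sole on the bench, at rest (within 5 mm in height and 0.08 rad); the three other nosed blanks are in their rack, within 6 mm of where they were (y of blank_nose in the frame of punch above -0.004 m and x of blank_nose in the frame of punch between -0.006 and 0.006 m and z of blank_mid in the frame of punch between 0.062 and 0.068 m and angle between blank_mid's own z axis and vertical below 0.05 rad and height (world z) of stick_grip between 0.037 and 0.047 m and angle between stick_grip's own z axis and vertical below 0.08 rad and linear speed of each of stick, blank below 0.02 m/s and distance of each of under1_mid, under2_mid, under3_mid from where it was at the start of the episode below 0.006 m); the robot touches nothing.
It fails at once if a blank beneath the top one is shifted by more than 6 mm (distance of any of under1_mid, under2_mid, under3_mid from where it was at the start of the episode above 0.006 m).
It fails at once if a bystander is moved by more than 15 mm (distance of any of spare1_mid, spare2_mid, hammer, marker, tin, snips, butterfly, oil, square from where it was at the start of the episode above 0.015 m).
It also fails if it takes over 69 s, if anything falls off the work surface, if the arm or the gripper's body presses on something with over 40 N, if the wrist force passes 120 N, or if a joint passes its speed limit or range.

## Robot

A 6-joint arm with a two-finger parallel gripper is mounted at the origin on the work surface. World frame = base frame: x ahead of the robot, y to its left, z up, the work surface at z = 0. Lengths are in mm, angles in degrees, forces in N, time in s.
With the tool pointing down it reaches from about 250 to 725 mm from the base axis. Payload 9.7 kg.
Tool frame: the origin (TCP) lies between the finger pads; the fingertips stand 11 mm ahead of it and the grasp point (between the pads) lies 8 mm behind it (robot.tip_extent is the distance from the TCP to the fingertips, in mm); z points along the fingers, y is the line along which they close (so a half turn about z gives the same grasp; the last joint's range is limited). The gripper opens to 85 mm and grips with 20 to 120 N. Pads are 22 mm wide; open, the fingers measure 114 mm over their backs; the gripper's body (76 mm by 85 mm) begins 54 mm behind the grasp point. The pads swing forward as they close: fully open they stand 13 mm farther back than shut.
Start: joints at [76.49, 4.979, 10.078, 95.1, 0, 90], TCP at [128.489, 534.778, 220.884] pointing down, gripper open.
Joint ranges: [-179.16, 179.16], [-48.56, 103.87], [-65.8, 70.77], [-126.05, 130.52], [-82.76, 87.17], [-180, 180]. Speed limits (degrees/s): [127.2, 127.2, 147.25, 180, 180, 180].

## Interface

Orientations are given as a 3x3 rotation matrix whose columns are the frame's x, y, z axes.
In Python, from station import robot gives the robot as it stands. The module is installed in compiled form; this text tells all that it offers.
- The arm moves only by the tool step_arm, never from a script. Its argument "series" is a list that holds one entry, the list of rows, each a list of 7 numbers: the turn, a rotation vector about the tool's x, y, z in rad, then the shift along the tool's x, y, z in cm, then the opening, from 0 (shut) to 1 (fully open). In form: [[[rx, ry, rz, dx, dy, dz, fingers], ...]]. A call has 1 to 12 rows; each row shifts and turns the commanded pose from where the row before left it, along the tool's axes as they then stand; what a row does not reach is not made up. A row lasts 1/12 s, in which the tool goes at most 41.7 mm and 7.16 degrees, less where a joint would pass 70% of its speed; a pose out of reach is approached as far as the arm can. A call with a gripper value outside its range is refused whole. The fingers move at their own pace and stop on an object; the grip force is fixed at half the most. Time passes only in rows, so rows that do not move let the fingers close. It gives the time, the measured TCP pose, the force, the opening and the grip force at its end, in the units of the state.
- robot.get_state(): the state, without advancing time (a new reading comes with each control period).
- robot.snapshot(name): name is "side" or "top" or "wrist"; returns a dict with "color" (420x560x3 uint8, red, green, blue), "range_z" (420x560 float32, mm along the optical axis (not along the pixel's ray), 0 where there is no reading), "camera_matrix" (3x3 intrinsics, pixels), "origin" and "attitude" of the camera in the world. Camera axes: x right, y down, z forward; pixel columns grow to the right and rows downward; lengths in mm; the calibration is good to about 2 mm. A picture is of the moment at which its call begins.
- robot.close_job(): hands the job in; it is judged then, once.
The state is a dict: "t": time; "joint_pos": joint angles; "qvel": joint speeds; "effort": joint torques, N m; "position": TCP position; "tcp_rot": TCP orientation; "contact_force": force on the tool from outside, world axes, zero at the start; "ft_torque": the same for the moment, N m; "gripper_width": finger opening in mm; "gripper_force": force on a finger pad.
Only numpy, scipy, OpenCV 4.12 (cv2) and the standard library are available. Lean on these libraries where they do the work, as an engineer would, in place of code of your own. Each camera call takes 0.05 s, during which the arm holds its last target. There are 200 camera calls.

## Working session

There is one attempt and no reset: what is moved stays moved. The work goes in short steps, Python scripts to look and compute and a tool call to move; the robot and the scene stay as the last step left them, time stands still between calls to the robot, and variables do not carry over. Pictures are saved under pics/ and viewed, at most 10 in all, crops included, and the job is handed in when it is done.

Besides the shell and the picture viewer there is one more tool, called as a command line: name --argument value ..., lists and objects as JSON in quotes. step_arm: Moves the arm, as the interface text tells. Its arguments: {"type":"object","properties":{"series":{"type":"array"}},"required":["series"]}

```bash
mkdir -p pics && cat > h.py <<'E'
import numpy as np, cv2
from station import robot
def snap(n):
    s=robot.snapshot(n); np.savez('last_'+n+'.npz',**s); return s
def load(n): return dict(np.load('last_'+n+'.npz'))
def ray(s,u,v):
    K=s['camera_matrix']; d=np.array([(u-K[0,2])/K[0,0],(v-K[1,2])/K[1,1],1.]); return s['attitude']@d
def onz(s,u,v,z):
    d=ray(s,u,v); o=np.asarray(s['origin']).ravel(); return o+d*(z-o[2])/d[2]
def cloud(s):
    h,w=s['range_z'].shape; K=s['camera_matrix']; u,v=np.meshgrid(np.arange(w),np.arange(h)); z=s['range_z']
    p=np.stack([(u-K[0,2])/K[0,0]*z,(v-K[1,2])/K[1,1]*z,z],-1)@np.asarray(s['attitude']).T+np.asarray(s['origin']).ravel()
    p[z==0]=np.nan; return p
def save(n,img,sc=1):
    cv2.imwrite('pics/'+n+'.png',cv2.resize(img[...,::-1],None,fx=sc,fy=sc,interpolation=cv2.INTER_CUBIC))
E
python3 - <<'E'
from h import *
a=snap('top');b=snap('side')
save('top',a['color'],1.42);save('side',b['color'],1.42)
for s in(a,b): print(s['origin'],s['attitude'],s['camera_matrix'])
st=robot.get_state();print(st['position'],st['tcp_rot'],st['gripper_width'],st['t'])
E
```

```text
[ 285.06089018  -74.84991461 1388.33119208] [[-0.01192569 -0.98924427  0.14578599]
 [-0.99992266  0.0123129   0.00175388]
 [-0.00353006 -0.1457538  -0.9893146 ]] [[529.2234185   0.        281.0566641]
 [  0.        529.2234185 214.6981461]
 [  0.          0.          1.       ]]
[-200.30498079 -740.24268729  913.24762394] [[ 0.70324812 -0.44585897  0.55376156]
 [-0.7108997  -0.44974835  0.54069218]
 [ 0.00798089 -0.77390968 -0.63324569]] [[508.20138949   0.         281.58314403]
 [  0.         508.20138949 212.44414895]
 [  0.           0.           1.        ]]
[128.45250313 534.54881859 220.25264946] [[-9.72323059e-01  2.33640306e-01 -2.74423286e-04]
 [ 2.33640467e-01  9.72322314e-01 -1.20413616e-03]
 [-1.45068572e-05 -1.23492574e-03 -9.99999237e-01]] 85.48972006253946 0.1
```

View pics/top.png

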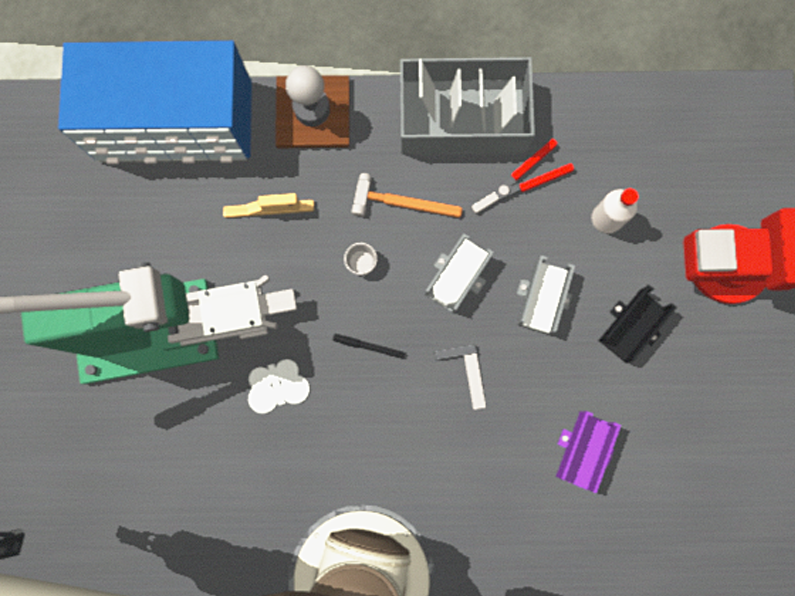

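View pics/side.png

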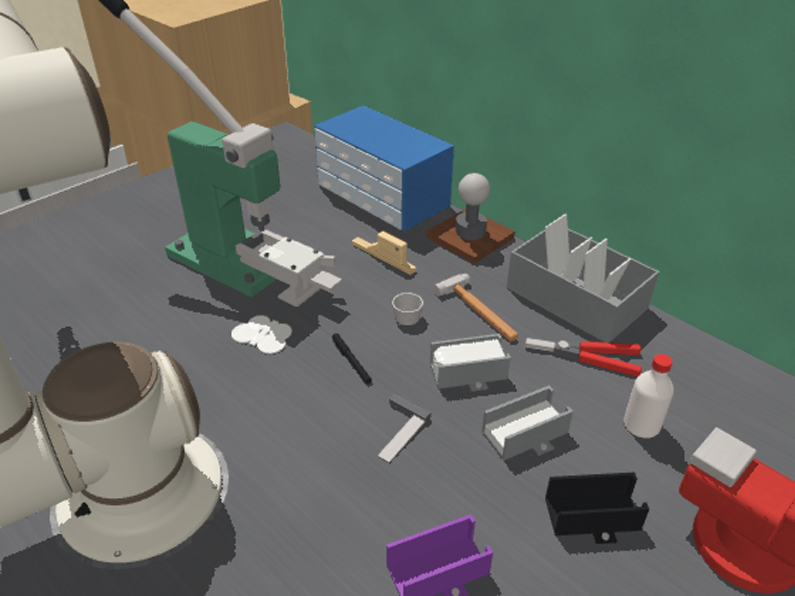

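The top view shows the candidates for the nosed-blank rack:
- Grey rack at (460,273): full stack, cropped nose at its lower-left end. This is my choice.
- Grey spare at (547,297): low square blanks.
- Black look-alike at (638,325).
- Purple look-alike at (590,450).

The punch mouth faces right, with the tongue at (282,300). The stick is at (270,207), tip to the left.

```bash
python3 - <<'E'
from h import *
a=load('top');p=cloud(a);c=a['color'].astype(int)
def box(u0,u1,v0,v1):
    m=np.zeros(c.shape[:2],bool); m[int(v0/1.42):int(v1/1.42),int(u0/1.42):int(u1/1.42)]=1; return m
def rect(m,nm):
    q=p[m][:,:2]; r=cv2.minAreaRect(q.astype(np.float32)); print(nm,m.sum(),np.round(r[0],1),np.round(r[1],1),round(r[2],1),'z',np.round(np.nanpercentile(p[m][:,2],[5,50,95]),1)); return q
white=c.min(2)>190
m=box(415,505,225,325)
q=rect(m&white&(abs(p[...,2]-46)<6),'blank')
cv,e=np.linalg.eigh(np.cov(q.T));ax=e[:,1];mu=q.mean(0);t=(q-mu)@ax;w=(q-mu)@e[:,0]
for k in range(-70,71,10):
    s=abs(t-k)<5
    if s.sum()>3: print(k,s.sum(),np.round([w[s].min(),w[s].max()],1))
print('axis',ax,mu)
rect(m&(p[...,2]>48),'cheeks')
m=box(260,305,275,330); rect(m&(abs(p[...,2]-60)<5),'tongue')
m=box(165,300,265,355)
for z in (60,70,80,84): rect(m&(abs(p[...,2]-z)<2.5),'punch z%d'%z)
yel=(c[...,0]>180)&(c[...,2]<150)&(c[...,0]-c[...,2]>60)
m=box(215,325,185,225)&yel
rect(m,'stick');rect(m&(p[...,2]>50),'handle');rect(m&(p[...,2]<25),'sole')
big=np.concatenate([cv2.resize(a['color'][155:225,295:365],None,fx=5,fy=5,interpolation=2),cv2.resize(a['color'][180:250,115:220],None,fx=4,fy=5,interpolation=2)],1)
save('crop',big)
E
```

```text
blank 818 [ 541.8 -181.4] [ 49.7 120.9] 56.1 z [41.1 45.4 49.9]
-60 29 [-25.1  23.8]
-50 70 [-24.3  24.5]
-40 65 [-24.9  23.8]
-30 71 [-24.4  24.4]
-20 64 [-24.4  24.2]
-10 73 [-24.3  24.9]
0 70 [-23.6  24.9]
10 70 [-24.3  24.9]
20 77 [-24.5  24.9]
30 67 [-23.8  24.8]
40 70 [-24.4  23.5]
50 66 [-23.   23.4]
60 26 [-13.5  14.1]
axis [-0.82618675  0.56339635] [ 542.7367422  -181.88762497]
cheeks 345 [ 543.7 -183.1] [ 63.8 127.4] 55.8 z [48.3 50.3 54.6]
tongue 338 [484.6 145. ] [84.8 64.2] 1.2 z [55.9 59.4 63.8]
punch z60 486 [475.8 225. ] [ 91.1 222.9] 9.2 z [57.8 59.9 62.1]
punch z70 49 [471.4 238.8] [ 85.9 173.9] 9.4 z [67.6 69.8 72.3]
punch z80 557 [472.  245.2] [ 95.2 188. ] 10.6 z [78.1 80.8 82.3]
punch z84 873 [475.1 245.1] [ 85.7 183.2] 8.1 z [81.7 83.8 86.1]
stick 112 [686.7 175.1] [ 40.3 171.8] 4.2 z [-1.3 13.6 61.8]
handle 40 [679.2 147.3] [21.  66.8] 3.3 z [54.4 58.8 63.8]
sole 68 [687.1 175.2] [ 39.6 171.8] 4.9 z [-2.7  8.9 19.4]
```

View pics/crop.png

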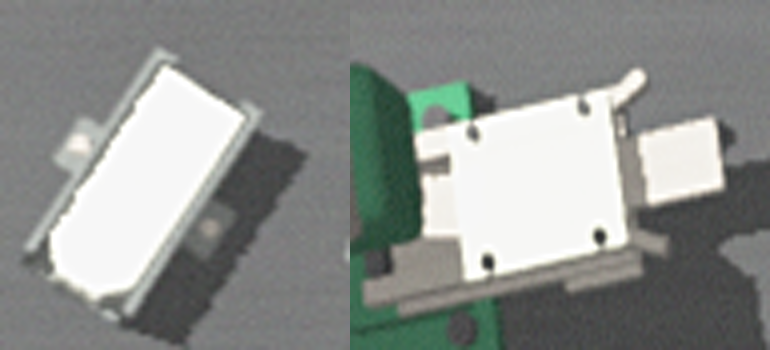

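The left crop confirms the choice: a full stack with the cropped nose at the lower-left (open) end. On the right, the guard has four dark screws and the tongue is at crop (680,163). Next I refine the punch axis and plan the move behind the slot.

```bash
cat >> h.py <<'E'
def delta(xyz,yaw):
    "tool-frame shift cm and rz to put TCP at xyz, pointing down, tool y at yaw deg"
    st=robot.get_state(); R=np.array(st['tcp_rot']); p=np.array(st['position'])
    y=np.array([np.cos(np.radians(yaw)),np.sin(np.radians(yaw)),0]); z=np.array([0,0,-1.]); G=np.stack([np.cross(y,z),y,z],1)
    rv=cv2.Rodrigues(R.T@G)[0].ravel()
    print('t',round(st['t'],2),'pos',p.round(1),'w',round(st['gripper_width'],1),'F',np.round(st['contact_force'],1),'turn',rv.round(4),'then shift',(G.T@(np.array(xyz)-p)/10).round(2))
E
python3 - <<'E'
from h import *
a=load('top');p=cloud(a);c=a['color']
print(robot.tip_extent)
delta((615,-231,120),55.8)
# tongue & guard, by white contour and plane-casting
for nm,(u0,u1,v0,v1),z,th in (('tongue',(186,215,200,226),60,190),('guard',(140,190,195,245),84,225),):
    g=(c.min(2)>th).astype(np.uint8); m=np.zeros_like(g); m[v0:v1,u0:u1]=g[v0:v1,u0:u1]
    n,l,s,_=cv2.connectedComponentsWithStats(m); k=1+np.argmax(s[1:,4]); v,u=np.nonzero(l==k)
    q=np.array([onz(a,x,y,z)[:2] for x,y in zip(u,v)],np.float32); r=cv2.minAreaRect(q)
    print(nm,s[k],r, 'corners',cv2.boxPoints(r).round(1).tolist())
# screws: dark dots on guard
g=c.min(2); 
for v,u in [(206,1)]: pass
m=np.zeros(g.shape,np.uint8); m[195:240,143:182]=(g[195:240,143:182]<120)
n,l,s,ce=cv2.connectedComponentsWithStats(m)
for k in range(1,n):
    if s[k,4]<20: print('dot',ce[k].round(1),s[k,4],onz(a,*ce[k],86).round(1))
E
```

```text
11.0
t 0.1 pos [128.5 534.5 220.3] w 85.5 F [-0.1 -0.3  0.9] turn [-1.200e-03  2.000e-04  3.611e-01] then shift [-83.27 -35.97  10.03]
tongue [187 204  21  17 269] ((491.0315246582031, 140.48629760742188), (35.43939971923828, 49.191986083984375), 10.751593589782715) corners [[469.0, 161.3000030517578], [478.20001220703125, 113.0], [513.0, 119.5999984741211], [503.8999938964844, 168.0]]
guard [ 140  195   48   41 1235] ((478.58795166015625, 217.73580932617188), (80.1249771118164, 129.23031616210938), 11.974465370178223) corners [[426.0, 272.6000061035156], [452.79998779296875, 146.1999969482422], [531.2000122070312, 162.8000030517578], [504.3999938964844, 289.29998779296875]]
dot [177.5 196. ] 2 [527.5 186.   86. ]
dot [160. 199.] 1 [520.4 229.7  86. ]
dot [156.5 200. ] 2 [518.  238.4  86. ]
dot [173. 201.] 1 [514.9 197.   86. ]
dot [181. 202.] 1 [512.1 177.   86. ]
dot [145.7 206.3] 3 [502.3 265.   86. ]
dot [177.  226.7] 7 [450.1 185.9  86. ]
dot [149. 232.] 7 [437.7 255.1  86. ]
dot [176. 231.] 1 [439.4 188.2  86. ]
dot [178. 230.] 1 [441.8 183.3  86. ]
dot [181. 230.] 1 [441.7 175.9  86. ]
dot [165. 233.] 3 [434.7 215.4  86. ]
dot [170. 232.] 3 [437.1 203.1  86. ]
dot [149.7 235.7] 3 [428.6 253.3  86. ]
dot [154. 235.] 3 [430.1 242.6  86. ]
dot [160. 234.] 3 [432.4 227.8  86. ]
dot [144. 237.] 3 [425.4 267.2  86. ]
```

step_arm --series '[[[0,0,0.12,0,0,0,0],[0,0,0.12,0,0,0,0],[0,0,0.121,0,0,0,0],[0,0,0,-3.7,-1.6,0,0],[0,0,0,-3.7,-1.6,0,0],[0,0,0,-3.7,-1.6,0,0],[0,0,0,-3.7,-1.6,0,0],[0,0,0,-3.7,-1.6,0,0],[0,0,0,-3.7,-1.6,0,0],[0,0,0,-3.7,-1.6,0,0],[0,0,0,-3.7,-1.6,0,0],[0,0,0,-3.7,-1.6,0,0]]]'

```text
t: 1.1
position: [323.4, 226.7, 220.8]
tcp_rot: [[-0.827, 0.562, 0.0], [0.562, 0.827, 0.0], [-0.0, 0.0, -1.0]]
contact_force: [1.3, 0.8, 0.3]
gripper_width: -0.0
gripper_force: 0.0
```

step_arm --series '[[[0,0,0,-3.7,-1.6,0,0],[0,0,0,-3.7,-1.6,0,0],[0,0,0,-3.7,-1.6,0,0],[0,0,0,-3.7,-1.6,0,0],[0,0,0,-3.7,-1.6,0,0],[0,0,0,-3.7,-1.6,0,0],[0,0,0,-3.7,-1.6,0,0],[0,0,0,-3.7,-1.6,0,0],[0,0,0,0,0,0,0]]]'

```text
t: 1.85
position: [498.1, -48.6, 219.1]
tcp_rot: [[-0.825, 0.566, -0.001], [0.566, 0.825, -0.001], [0.0, -0.002, -1.0]]
contact_force: [0.2, -0.1, -0.3]
gripper_width: -0.1
gripper_force: 0.0
```

```bash
python3 - <<'E'
from h import *
delta((615,-231,120),55.8)
s=snap('wrist');print(s['origin']);save('w1',s['color'],1.4)
E
```

```text
t 1.85 pos [498.1 -48.6 219.1] w -0.1 F [ 0.2 -0.1 -0.3] turn [-0.0017 -0.0004 -0.0043] then shift [-19.92  -8.51   9.91]
[440.46029051  -8.75495783 371.99345563]
```

View pics/w1.png

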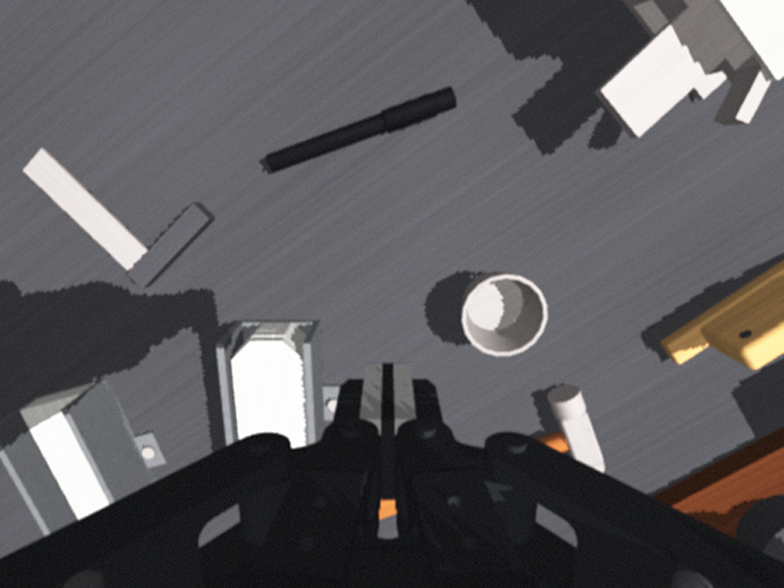

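The wrist view shows the nosed blank in its rack at (268,390), nose up; the tin at (505,315); the tongue at (650,85); and the stick at the right edge.

step_arm --series '[[[0,0,-0.004,0,0,0,0],[0,0,0,-3.32,-1.42,0,0],[0,0,0,-3.32,-1.42,0,0],[0,0,0,-3.32,-1.42,0,0],[0,0,0,-3.32,-1.42,0,0],[0,0,0,-3.32,-1.42,0,0],[0,0,0,-3.32,-1.42,0,0],[0,0,0,0,0,0,0],[0,0,0,0,0,0,0]]]'

```text
t: 2.65
position: [613.8, -225.3, 219.3]
tcp_rot: [[-0.829, 0.559, -0.002], [0.559, 0.829, 0.001], [0.003, -0.0, -1.0]]
contact_force: [0.6, 0.4, 0.2]
gripper_width: 0.1
gripper_force: 0.0
```

```bash
python3 - <<'E'
from h import *
delta((615,-231,120),55.8)
s=snap('wrist');c=s['color'];g=(c.min(2)>215).astype(np.uint8)
n,l,st,ce=cv2.connectedComponentsWithStats(g)
for k in range(1,n):
    if st[k,4]<800: continue
    v,u=np.nonzero(l==k); q=np.array([onz(s,x,y,46)[:2] for x,y in zip(u,v)],np.float32); r=cv2.minAreaRect(q); print(st[k],r,cv2.boxPoints(r).round(1).tolist())
save('w2',c,1.4)
E
```

```text
t 2.65 pos [ 613.8 -225.3  219.3] w 0.1 F [0.6 0.4 0.2] turn [-0.0004 -0.0026  0.0042] then shift [-0.42 -0.41  9.93]
[ 244   19   59  147 7909] ((541.7748413085938, -180.9529266357422), (48.71552658081055, 119.52556610107422), 55.50056076049805) [[478.70001220703125, -167.1999969482422], [577.2000122070312, -234.89999389648438], [604.7999877929688, -194.6999969482422], [506.29998779296875, -127.0]]
[  60   89   81  125 4470] ((498.6474304199219, -336.60498046875), (33.887935638427734, 110.10026550292969), 71.77349090576172) [[441.1000061035156, -335.5], [545.5999755859375, -369.8999938964844], [556.2000122070312, -337.70001220703125], [451.70001220703125, -303.29998779296875]]
```

View pics/w2.png

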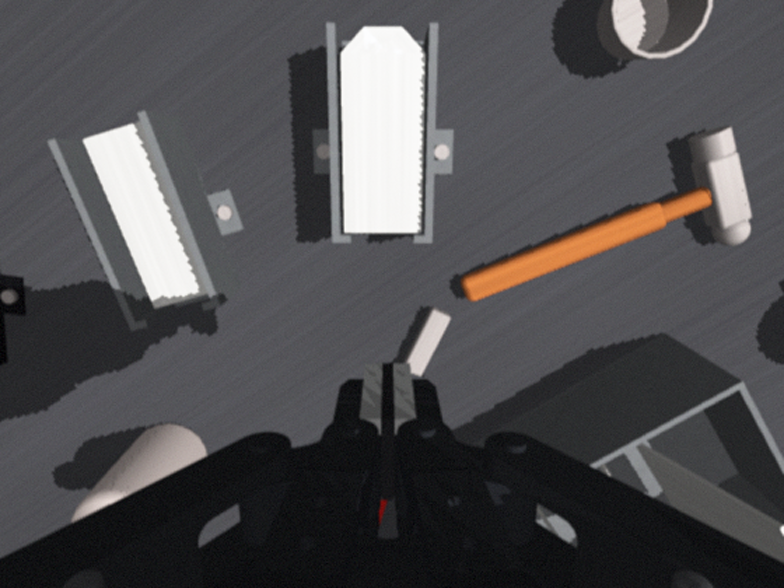

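The wrist view shows the nosed blank centred at (382,140) between its cheeks. The slot is at (382,240), snips tip at (425,340), oil at the lower left, all clear. I descend behind the slot.

step_arm --series '[[[0,-0.0026,0.007,-0.16,-0.42,3.4,0],[0,0,0,0,0,3.4,0],[0,0,0,0,0,3.4,0],[0,0,0,0,0,3.3,0],[0,0,0,0,0,2.3,0],[0,0,0,0,0,0.5,0],[0,0,0,0,0,0,0],[0,0,0,0,0,0,0]]]'

```text
t: 3.37
position: [613.3, -229.3, 60.3]
tcp_rot: [[-0.826, 0.563, 0.004], [0.563, 0.826, -0.002], [-0.005, 0.001, -1.0]]
contact_force: [-0.7, 0.1, -0.3]
gripper_width: 0.4
gripper_force: 0.0
```

```bash
python3 - <<'E'
from h import *
c=np.array([541.8,-181.1]);d=np.array([-.825,.565])
delta((*(c-86*d),51),55.6); delta((*(c-86*d+70*d),51),55.6)
E
```

```text
t 3.37 pos [ 613.3 -229.3   60.3] w 0.4 F [-0.7  0.1 -0.3] turn [0.0007 0.005  0.0019] then shift [ 0.02 -0.06  0.93]
t 3.37 pos [ 613.3 -229.3   60.3] w 0.4 F [-0.7  0.1 -0.3] turn [0.0007 0.005  0.0019] then shift [ 7.02 -0.06  0.93]
```

step_arm --series '[[[0,0.004,0.002,0,-0.06,0.6,0],[0,0,0,0,0,0,0],[0,0,0,0,0,0,0]]]'

```text
t: 3.62
position: [612.9, -230.9, 52.9]
tcp_rot: [[-0.824, 0.566, 0.0], [0.566, 0.824, 0.0], [0.0, 0.0, -1.0]]
contact_force: [0.2, 0.6, 0.0]
gripper_width: 0.0
gripper_force: 0.0
```

step_arm --series '[[[0,0,0,0.6,0.05,0.15,0],[0,0,0,0.5,0,0,0],[0,0,0,0.7,0,0,0],[0,0,0,0.7,0,0,0],[0,0,0,0.7,0,0,0],[0,0,0,0.7,0,0,0],[0,0,0,0.7,0,0,0],[0,0,0,0.6,0,0,0],[0,0,0,0.5,0,0,0],[0,0,0,0.4,0,0,0],[0,0,0,0,0,0,0],[0,0,0,0,0,0,0]]]'

```text
t: 4.62
position: [562.4, -195.8, 50.6]
tcp_rot: [[-0.824, 0.566, -0.001], [0.566, 0.824, 0.001], [0.001, 0.0, -1.0]]
contact_force: [-0.1, -1.3, -0.1]
gripper_width: -0.1
gripper_force: 0.0
```

```bash
cat >> h.py <<'E'
def whites(s,z,th=215,amin=300,roi=None):
    g=(s['color'].min(2)>th).astype(np.uint8)
    if roi: m=np.zeros_like(g);m[roi[2]:roi[3],roi[0]:roi[1]]=1;g*=m
    n,l,st,ce=cv2.connectedComponentsWithStats(g)
    for k in range(1,n):
        if st[k,4]<amin: continue
        v,u=np.nonzero(l==k); q=np.array([onz(s,x,y,z)[:2] for x,y in zip(u,v)],np.float32); r=cv2.minAreaRect(q); print(st[k],np.round(r[0],1),np.round(r[1],1),round(r[2],1),cv2.boxPoints(r).round(1).tolist())
E
python3 - <<'E'
from h import *
c=np.array([541.8,-181.1]);d=np.array([-.825,.565])
delta((*(c-16*d),51),55.6)
s=snap('wrist');whites(s,46)
s=snap('top');whites(s,46,205,200,(280,370,140,240))
E
```

```text
t 4.62 pos [ 562.4 -195.8   50.6] w -0.1 F [-0.1 -1.3 -0.1] turn [ 0.     -0.0011 -0.0014] then shift [ 0.93  0.04 -0.04]
[  220    74   115   237 19566] [ 537.2 -177.7] [ 49.  108.7] 55.9 [[478.5, -167.5], [568.5, -228.39999389648438], [595.9000244140625, -187.8000030517578], [506.0, -126.9000015258789]]
[ 285  140   75  100 2865] [ 542.6 -176.9] [ 89.3 300.7] 66.2 [[387.0, -157.10000610351562], [662.0999755859375, -278.3999938964844], [698.2000122070312, -196.6999969482422], [423.0, -75.4000015258789]]
```

```bash
python3 - <<'E'
from h import *
s=load('wrist');t=load('top')
save('w3',np.concatenate([s['color'][:,130:430],cv2.resize(t['color'][140:240,280:380],(420,420),interpolation=2)],1),1.1)
p=cloud(s)
c=np.array([541.8,-181.1]);d=np.array([-.825,.565])
for k in range(-115,60,12):
    x=c-k*d; m=np.hypot(p[...,0]-x[0],p[...,1]-x[1])<5; print(-k,np.round(np.nanmedian(p[m][:,2]),1) if m.any() else None,end=' ')
E
```

```text
115 None 103 -0.2 91 -0.2 79 -0.1 67 -0.1 55 45.7 43 45.8 31 45.9 19 45.9 7 46.0 -5 46.1 -17 110.0 -29 108.1 -41 101.8 -53 None
```

View pics/w3.png

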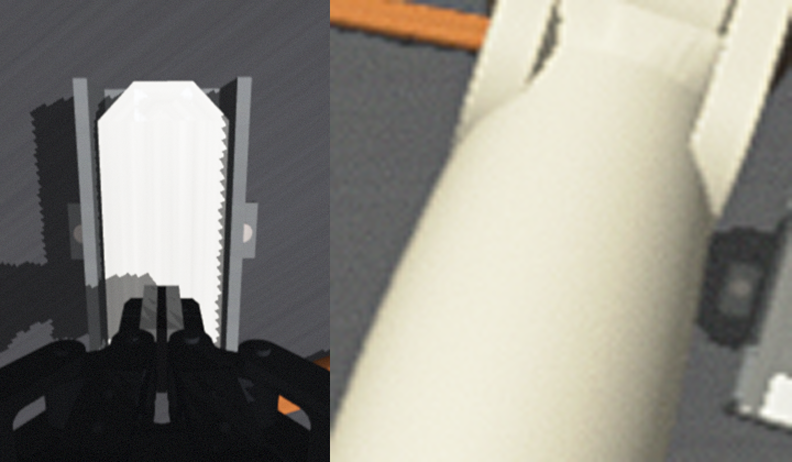

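The view shows the blank still at home and the fingertips at crop (162,290), apparently over it. I check the real tip height.

```bash
python3 - <<'E'
from h import *
s=load('wrist');p=cloud(s);st=robot.get_state()
for v in (255,260,265,270,280): print(v,[p[v,u].round(0).tolist() for u in (267,277,285)])
R=np.array(st['tcp_rot']);P=np.array(st['position'])
for off in ((0,0,11),(11,0,11),(-11,0,11)):
    q=np.asarray(s['attitude']).T@(P+R@np.array(off)-s['origin']);K=s['camera_matrix'];print(off,(K@(q/q[2]))[:2].round(0))
print(st)
E
```

```text
255 [[555.0, -196.0, 46.0], [558.0, -192.0, 46.0], [560.0, -189.0, 46.0]]
260 [[551.0, -192.0, 66.0], [553.0, -189.0, 67.0], [555.0, -186.0, 65.0]]
265 [[550.0, -192.0, 72.0], [553.0, -189.0, 71.0], [555.0, -186.0, 71.0]]
270 [[551.0, -192.0, 76.0], [553.0, -189.0, 76.0], [555.0, -186.0, 75.0]]
280 [[551.0, -192.0, 84.0], [553.0, -189.0, 84.0], [555.0, -187.0, 84.0]]
(0, 0, 11) [276. 261.]
(11, 0, 11) [276. 240.]
(-11, 0, 11) [276. 282.]
{'t': 4.7167, 'joint_pos': array([-1.92059755e+01,  1.13506428e+01, -1.67129665e+00,  7.70463535e+01,
        1.93108102e-02,  1.52759043e+01]), 'qvel': array([-0.05707679,  0.25031907,  0.16549377,  0.05385056,  0.00364327,
        0.00215779]), 'effort': array([ 7.54146860e-02, -5.92662692e+01,  4.63444161e+01,  4.03557729e-02,
        3.33250959e-03,  9.99083240e-04]), 'position': array([ 562.62419426, -195.88684056,   50.45711114]), 'tcp_rot': array([[-8.24304535e-01,  5.66145745e-01, -1.01472292e-03],
       [ 5.66145299e-01,  8.24305159e-01,  7.10384192e-04],
       [ 1.23862233e-03,  1.10923003e-05, -9.99999233e-01]]), 'contact_force': array([-0.30930051,  0.63714097, -0.30521678]), 'ft_torque': array([-0.03076633, -0.02125906,  0.01417844]), 'gripper_force': 0.0, 'gripper_width': -0.25862592272552565}
```

The front face of the fingers ends at about z=63, over the blank. The shut tips therefore stand well above the nominal 39.6. I back out and measure the tip offset clear of the rack.

step_arm --series '[[[0,0,0,-2.0,0,0,0],[0,0,0,-2.0,0,0,0],[0,0,0,-2.0,0,0,0],[0,0,0,-0.6,0,0,0],[0,0,0,0,0,1.0,0],[0,0,0,0,0,0,0],[0,0,0,0,0,0,0]]]'

```text
t: 5.3
position: [615.5, -232.4, 39.1]
tcp_rot: [[-0.824, 0.566, -0.004], [0.566, 0.824, 0.002], [0.004, -0.001, -1.0]]
contact_force: [-0.8, 0.2, 0.0]
gripper_width: 0.0
gripper_force: 0.0
```

```bash
cat >> h.py <<'E'
def tipz():
    s=snap('wrist');p=cloud(s);st=robot.get_state();R=np.array(st['tcp_rot']);P=np.array(st['position'])
    q=(p-P)@R  # tool frame
    m=(abs(q[...,1])<20)&(q[...,0]>-15)&(q[...,0]<20)&(q[...,2]<20)&(q[...,2]>-60)
    vv=np.nonzero(m)[0]; print('pos',P.round(1),'F',st['contact_force'].round(1),'tool z of lowest finger pts',np.sort(q[m][:,2])[-30::6].round(1))
    for v in range(225,300,6): print(v,q[v,268].round(1),q[v,284].round(1))
    return s
E
python3 - <<'E'
from h import *
delta((0,0,0),55.6);s=tipz()
save('w4',s['color'][150:400,180:380],3)
E
```

```text
t 5.3 pos [ 615.5 -232.4   39.1] w 0.0 F [-0.8  0.2  0. ] turn [-0.0005 -0.0039 -0.0013] then shift [ 63.92 -15.6    3.91]
pos [ 615.8 -232.5   39.8] F [0.9 1.  0.2] tool z of lowest finger pts [-14.9 -14.8 -14.5 -14.3 -13.9]
225 [10.  -4.9 40.2] [10.1  4.1 40. ]
231 [ 6.6 -4.9 39.7] [ 6.7  4.1 39.3]
237 [ 3.1 -4.9 39.6] [ 2.9  4.1 40. ]
243 [-0.8 -4.9 40.5] [-0.6  4.2 40. ]
249 [-4.4 -4.9 40.2] [-4.1  4.2 39.5]
255 [-7.7 -4.9 39.4] [-8.   4.2 40. ]
261 [ 12.3  -3.5 -16.3] [ 12.3   3.  -16.2]
267 [ 12.2  -3.4 -21.8] [ 11.8   2.9 -21.1]
273 [ 11.4  -3.3 -25.8] [ 11.7   2.8 -26.4]
279 [ 12.3  -3.2 -32.7] [ 12.2   2.7 -32.5]
285 [ 12.2  -3.1 -37.3] [ 11.7   2.6 -36.2]
291 [ 12.2  -3.  -41.7] [ 12.3   2.5 -41.8]
297 [ 12.3  -2.9 -45.9] [ 12.2   2.4 -45.9]
```

View pics/w4.png

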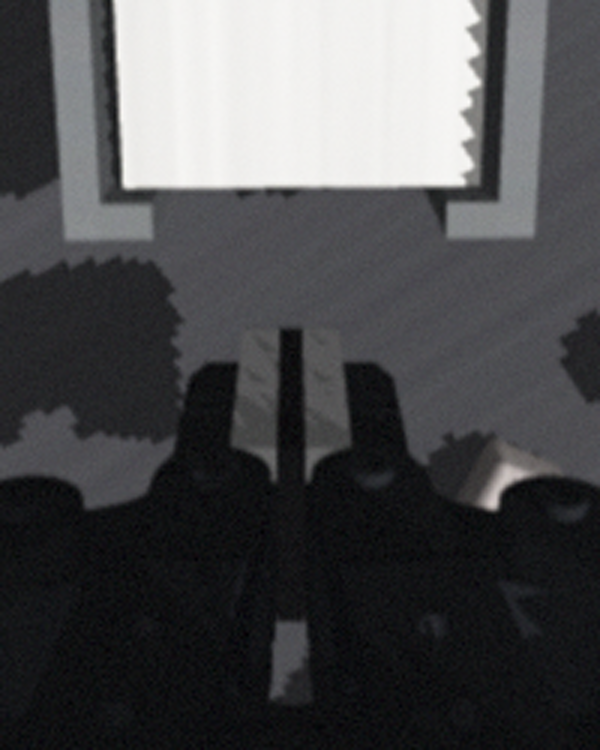

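The view confirms it: shut tips end about 12–14 mm behind the nominal TCP, centred on the slot. I lower so the tips are at about z=41, then push gently while watching the force.

step_arm --series '[[[0,-0.004,0,0,0,1.0,0],[0,0,0,0,0,0,0],[0,0,0,0.6,0.05,0,0],[0,0,0,0.6,0,0,0],[0,0,0,0,0,0,0],[0,0,0,0,0,0,0]]]'

```text
t: 5.85
position: [607.0, -225.7, 30.9]
tcp_rot: [[-0.824, 0.566, 0.003], [0.566, 0.824, -0.002], [-0.003, 0.0, -1.0]]
contact_force: [0.5, 0.2, 0.4]
gripper_width: -0.3
gripper_force: 0.0
```

```bash
python3 - <<'E'
from h import *
c=np.array([541.8,-181.1]);d=np.array([-.825,.565])
delta((*(c-71*d),29),55.6);tipz()
E
```

```text
t 5.85 pos [ 607.  -225.7   30.9] w -0.3 F [0.5 0.2 0.4] turn [ 0.0002  0.0032 -0.0012] then shift [ 0.8  -0.01  0.19]
pos [ 607.3 -225.9   30.9] F [ 0.   0.2 -0.6] tool z of lowest finger pts [-13.7 -12.8 -10.5  -8.9  -6.5]
225 [ 26.8  -3.4 -14. ] [ 27.1   3.1 -15.3]
231 [ 24.7  -3.4 -15.4] [ 24.5   3.1 -15. ]
237 [ 22.   -3.4 -15.1] [ 22.    3.1 -15. ]
243 [ 19.2  -3.4 -14.4] [nan nan nan]
249 [-1.1 -4.6 31.1] [-1.2  4.2 31.2]
255 [-4.7 -4.6 31.1] [-4.7  4.2 31.1]
261 [ 11.8  -3.4 -15.8] [ 12.3   3.1 -17. ]
267 [ 12.1  -3.3 -22.4] [ 12.2   3.  -22.7]
273 [nan nan nan] [ 11.9   2.9 -27.5]
279 [ 12.2  -3.  -33.2] [ 12.    2.8 -32.8]
285 [ 12.4  -2.9 -38.4] [ 12.3   2.7 -38.1]
291 [ 11.9  -2.8 -41.9] [ 12.5   2.6 -43. ]
297 [ 12.1  -2.7 -46.4] [ 11.8   2.5 -45.8]
```

step_arm --series '[[[0,0.003,0,0,0,0.3,0],[0,0,0,0,0,0,0],[0,0,0,0.5,0,0,0],[0,0,0,0.5,0,0,0],[0,0,0,0.5,0,0,0],[0,0,0,0,0,0,0],[0,0,0,0,0,0,0]]]'

```text
t: 6.48
position: [594.6, -217.2, 27.6]
tcp_rot: [[-0.824, 0.566, -0.0], [0.566, 0.824, 0.0], [0.0, 0.0, -1.0]]
contact_force: [0.5, 0.5, -0.0]
gripper_width: 0.0
gripper_force: 0.0
```

```bash
cat >> h.py <<'E'
def prof(s,c=(541.8,-181.1),d=(-.825,.565),r=range(-60,130,6)):
    p=cloud(s);c=np.array(c);d=np.array(d);n=np.array([-d[1],d[0]]);t=(p[...,:2]-c)@d;w=(p[...,:2]-c)@n
    print([(k,float(np.round(np.nanmedian(p[(abs(t-k)<2)&(abs(w)<9)][:,2]),1))) for k in r if ((abs(t-k)<2)&(abs(w)<9)).any()])
E
python3 - <<'E'
from h import *
c=np.array([541.8,-181.1]);d=np.array([-.825,.565])
delta((*(c-16*d),28),55.6);s=snap('wrist');prof(s)
E
```

```text
t 6.48 pos [ 594.6 -217.2   27.6] w 0.0 F [ 0.5  0.5 -0. ] turn [ 0.0001 -0.0002 -0.0013] then shift [ 4.8  -0.   -0.04]
[(-60, 83.6), (-54, 95.3), (-48, 113.4), (-42, 46.0), (-36, 45.9), (-30, 45.9), (-24, 45.9), (-18, 45.8), (-12, 45.9), (-6, 45.9), (0, 45.9), (6, 45.8), (12, 45.9), (18, 45.9), (24, 45.9), (30, 45.8), (36, 45.9), (42, 45.8)]
```

step_arm --series '[[[0,0,0,0.5,0,0,0],[0,0,0,0.5,0,0,0],[0,0,0,0.5,0,0,0],[0,0,0,0.5,0,0,0],[0,0,0,0,0,0,0],[0,0,0,0,0,0,0]]]'

```text
t: 7.03
position: [578.0, -205.8, 27.4]
tcp_rot: [[-0.824, 0.566, -0.001], [0.566, 0.824, 0.0], [0.001, -0.0, -1.0]]
contact_force: [-0.2, -0.8, 0.3]
gripper_width: 0.1
gripper_force: 0.0
```

```bash
python3 - <<'E'
from h import *
delta((0,0,0),55.6);s=snap('side');prof(s,r=range(36,120,4))
save('s2',s['color'][210:290,280:380],6)
E
```

```text
t 7.03 pos [ 578.  -205.8   27.4] w 0.1 F [-0.2 -0.8  0.3] turn [-0.     -0.0007 -0.0012] then shift [ 59.32 -15.67   2.74]
[(36, 47.1), (40, 46.3), (44, 45.8), (48, 45.4), (52, 46.1), (56, 45.1), (60, 9.9), (64, 2.6), (68, 22.9), (72, 43.7), (76, 42.2), (80, 22.1), (84, 1.1), (88, 1.7), (92, -0.1), (96, 1.2), (100, -0.5), (104, -1.4), (108, 0.6), (112, -1.9), (116, 0.1)]
```

View pics/s2.png

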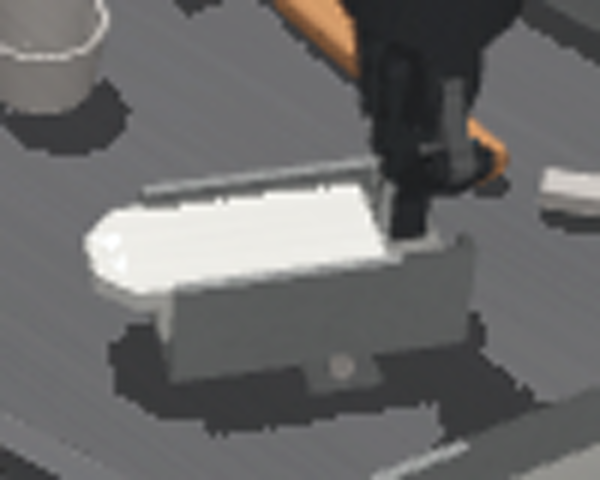

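Only the top blank has slid out (nose at crop (95,250), stack still in place). I push further, to about 54 mm.

step_arm --series '[[[0,0,0,0.5,0,0,0],[0,0,0,0.5,0,0,0],[0,0,0,0.5,0,0,0],[0,0,0,0.4,0,0,0],[0,0,0,0.3,0,0,0],[0,0,0,0.3,0,0,0],[0,0,0,0,0,0,0],[0,0,0,0,0,0,0],[0,0,0,0,0,0,0]]]'

```text
t: 7.83
position: [557.7, -191.9, 27.3]
tcp_rot: [[-0.824, 0.566, -0.001], [0.566, 0.824, 0.0], [0.001, -0.0, -1.0]]
contact_force: [0.1, 0.4, 0.4]
gripper_width: -0.3
gripper_force: 0.0
```

```bash
python3 - <<'E'
from h import *
delta((0,0,0),55.6);s=snap('side');prof(s,r=range(36,124,4))
c=np.array([541.8,-181.1]);d=np.array([-.825,.565]);p=cloud(s);w=s['color'].min(2)>190
n=np.array([-d[1],d[0]]);t=(p[...,:2]-c)@d;l=(p[...,:2]-c)@n
m=w&(abs(p[...,2]-46)<6)&(t>-60)&(t<130)&(abs(l)<30); print(np.percentile(t[m],[1,5,50,95,99,100]).round(1),np.percentile(l[m],[1,99]))
E
```

```text
t 7.83 pos [ 557.7 -191.9   27.3] w -0.3 F [0.1 0.4 0.4] turn [-0.     -0.0007 -0.0014] then shift [ 56.86 -15.67   2.73]
[(36, 324.1), (40, 47.0), (44, 46.1), (48, 46.1), (52, 48.0), (56, 46.2), (60, 13.0), (64, 42.6), (68, 43.7), (72, 2.6), (76, 42.8), (80, 40.6), (84, 42.8), (88, 44.0), (92, 43.3), (96, 44.5), (100, 3.0), (104, 42.4), (108, 2.6), (112, 35.9), (116, 0.7), (120, 0.2)]
[ -7.3  -2.   52.2 102.1 108.5 110.7] [-25.36822169  23.99025032]
```

step_arm --series '[[[0,0,0,-0.3,0,0,0],[0,0,0,0,0,-3.0,0],[0,0,0,0,0,-3.0,0],[0,0,0,1.5,0,0,0.85],[0,0,0,3.0,0,0,0.85],[0,0,0,3.0,0,0,0.85],[0,0,0,2.1,0,0,0.85],[0,0,0,0,0,0,0.85],[0,0,0,0,0,0,0.85]]]'

```text
t: 8.63
position: [481.2, -139.2, 87.9]
tcp_rot: [[-0.825, 0.566, 0.001], [0.566, 0.825, -0.0], [-0.001, 0.0, -1.0]]
contact_force: [0.2, -0.2, 0.4]
gripper_width: 71.6
gripper_force: 0.0
```

```bash
python3 - <<'E'
from h import *
c=np.array([541.8,-181.1]);d=np.array([-.825,.565])
delta((*(c+74*d),30),55.6)
s=snap('wrist');p=cloud(s);st=robot.get_state();R=np.array(st['tcp_rot']);P=np.array(st['position'])
q=(p-P)@R
for sg in(1,-1):
  m=(sg*q[...,1]>22)&(sg*q[...,1]<65)&(abs(q[...,0])<25)&(q[...,2]<0)&(q[...,2]>-60)
  print(sg,'lowest z',np.percentile(q[m][:,2],[50,90,97,99]).round(1),'y at low',q[m][q[m][:,2]>-40][:,1].min() if m.any() else 0)
n=np.array([-d[1],d[0]]);t=(p[...,:2]-c)@d;l=(p[...,:2]-c)@n
m=(s['color'].min(2)>190)&(abs(p[...,2]-46)<3)&(abs(l)<32)&(t<140)
print(np.percentile(t[m],[1,50,99,100]).round(1));
for k in (65,75,85): print(k,np.percentile(l[m&(abs(t-k)<3)],[1,99]).round(1) if (m&(abs(t-k)<3)).any() else 0)
save('w5',s['color'],1)
E
```

```text
t 8.63 pos [ 481.2 -139.2   87.9] w 71.6 F [ 0.2 -0.2  0.4] turn [ 0.0004  0.0008 -0.0008] then shift [ 0.03 -0.04  5.79]
1 lowest z [-42.6 -26.5 -22.2 -19.8] y at low 35.37389524253902
-1 lowest z [-42.7 -26.4 -22.1 -19.8] y at low -49.66362838806188
[ -5.3  58.3 111.8 113.4]
65 [-25.6  -6.5]
75 [-25.6  23.4]
85 [-25.5  23.6]
```

View pics/w5.png

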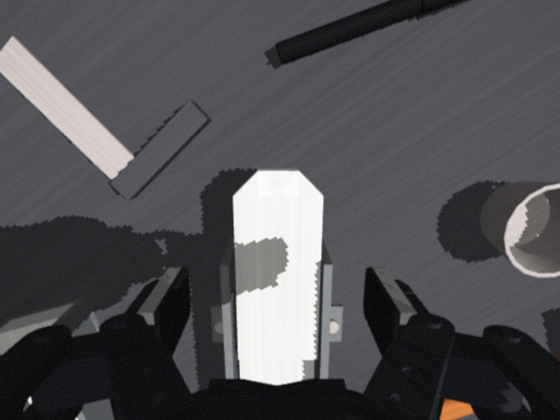

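The view shows the blank well out (nose at (278,172)), with open fingers astride at (180,300) and (375,300), clear of the cheeks. I descend and grip.

step_arm --series '[[[0,0,0,0,0.05,2.5,0.85],[0,0,0,0,0,2.5,0.85],[0,0,0,0,0,2.0,0.85],[0,0,0,0,0,0.6,0.85],[0,0,0,0,0,0,0.85],[0,0,0,0,0,0,0.3],[0,0,0,0,0,0,0.3],[0,0,0,0,0,0,0.3],[0,0,0,0,0,0,0.3]]]'

```text
t: 9.43
position: [482.4, -139.3, 12.9]
tcp_rot: [[-0.824, 0.566, 0.002], [0.566, 0.824, -0.001], [-0.002, 0.001, -1.0]]
contact_force: [-0.3, -0.0, 5.0]
gripper_width: 48.5
gripper_force: 61.5
```

```bash
python3 - <<'E'
from h import *
delta((0,0,0),55.6);print(robot.get_state()['gripper_force'])
s=snap('side');save('s3',s['color'][200:290,270:380],5)
E
```

```text
t 9.43 pos [ 482.4 -139.3   12.9] w 48.5 F [-0.3 -0.   5. ] turn [ 0.0007  0.0021 -0.0015] then shift [ 47.68 -15.76   1.29]
61.50790214538574
```

View pics/s3.png

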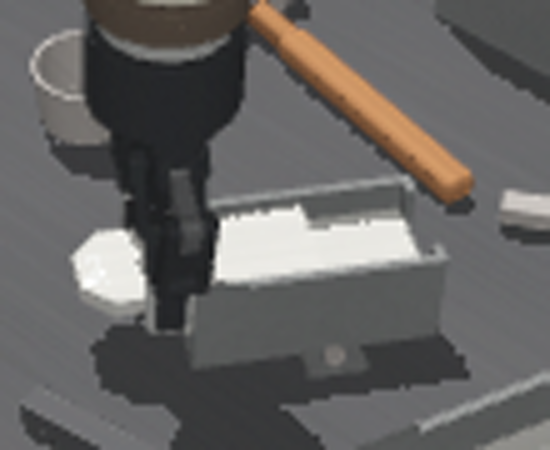

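The blank is gripped across its overhang, with the stack undisturbed. I have used my ten pictures, so it is numbers from here. I pull it straight out, then lift.

step_arm --series '[[[0,0,0,0,0,-0.1,0.3],[0,0,0,0.6,0,-0.02,0.3],[0,0,0,1.2,0,-0.02,0.3],[0,0,0,1.5,0,-0.02,0.3],[0,0,0,1.5,0,-0.02,0.3],[0,0,0,1.5,0,0,0.3],[0,0,0,1.5,0,0,0.3],[0,0,0,0.8,0,0,0.3],[0,0,0,0,0,-1.5,0.3],[0,0,0,0,0,-3.0,0.3],[0,0,0,0,0,-3.5,0.3],[0,0,0,0,0,-3.5,0.3]]]'

```text
t: 10.48
position: [409.5, -89.9, 129.0]
tcp_rot: [[-0.824, 0.566, -0.002], [0.566, 0.824, 0.001], [0.002, -0.001, -1.0]]
contact_force: [1.6, -0.1, -1.7]
gripper_width: 48.9
gripper_force: 62.3
```

```bash
python3 - <<'E'
from h import *
delta((0,0,0),55.6)
s=snap('wrist');p=cloud(s);st=robot.get_state();R=np.array(st['tcp_rot']);P=np.array(st['position'])
q=(p-P)@R; w=(s['color'].min(2)>185)&(abs(q[...,1])<30)&(q[...,0]>12)&(q[...,0]<70)&(q[...,2]<-15)&(q[...,2]>-60)
Q=q[w];print(len(Q),'nose x',np.percentile(Q[:,0],[50,98,100]).round(1))
A=np.c_[Q[:,:2],np.ones(len(Q))];print('plane z=',np.linalg.lstsq(A,Q[:,2],rcond=None)[0].round(4))
for k in (15,20,25): m=abs(Q[:,0]-k)<2.5; print(k,np.percentile(Q[m][:,1],[1,99]).round(1))
# stack: white at z~36 in rack
c=np.array([541.8,-181.1]);d=np.array([-.825,.565]);n=np.array([-d[1],d[0]])
s=snap('side');p=cloud(s);t=(p[...,:2]-c)@d;l=(p[...,:2]-c)@n
m=(s['color'].min(2)>190)&(abs(t)<75)&(abs(l)<26)&(abs(p[...,2]-36)<8); print('stack',m.sum(),np.percentile(t[m],[1,99]).round(1),np.percentile(l[m],[1,99]).round(1),np.median(p[m][:,2]).round(1))
E
```

```text
t 10.48 pos [409.5 -89.9 129. ] w 48.9 F [ 1.6 -0.1 -1.7] turn [-0.0006 -0.0019 -0.0012] then shift [ 38.87 -15.72  12.9 ]
9942 nose x [26.5 42.2 43.1]
plane z= [ 7.20000e-03  7.90000e-03 -2.56619e+01]
15 [-25.3  23.4]
20 [-25.3  23.6]
25 [-25.4  23.7]
stack 369 [-58.8  56.6] [-19.2  11.5] 36.0
```

Step 1 should be met: the blank is in hand with its centre 17 mm behind the TCP, and the stack is in place. I turn towards the punch and look from near.

step_arm --series '[[[0,0,0.1125,0,0,0,0.3],[0,0,0.1125,0,0,0,0.3],[0,0,0.1125,0,0,0,0.3],[0,0,0.1125,0,0,0,0.3],[0,0,0.1125,0,0,0,0.3],[0,0,0.1125,0,0,0,0.3],[0,0,0.1125,0,0,0,0.3],[0,0,0,2.45,3.05,0,0.3],[0,0,0,2.45,3.05,0,0.3],[0,0,0,2.45,3.05,0,0.3],[0,0,0,2.45,3.05,0,0.3],[0,0,0,0,0,0,0.3]]]'

```text
t: 11.58
position: [515.4, 32.3, 126.0]
tcp_rot: [[-0.184, 0.983, -0.001], [0.983, 0.184, 0.002], [0.002, -0.001, -1.0]]
contact_force: [-0.6, -0.2, -1.0]
gripper_width: 48.6
gripper_force: 62.8
```

```bash
python3 - <<'E'
from h import *
delta((511.8,28.8,129),10.5)
s=snap('wrist');p=cloud(s)
S=np.array([457.2,323.7]);u=np.array([-.182,.983]);x=np.array([.983,.182])
Y=(p[...,:2]-S)@u;X=(p[...,:2]-S)@x;Z=p[...,2]
m=(abs(Z-60)<3)&(Y<-180)&(Y>-225)&(abs(X)<30); print('tongue',m.sum(),'Yend',np.percentile(Y[m],[0,1,2]).round(1))
for k in range(-210,-170,6):
    a=m&(abs(Y-k)<3); print(k,np.percentile(X[a],[1,99]).round(1) if a.sum()>20 else a.sum())
m=(Z>76)&(Z<88)&(Y>-175)&(Y<-60)&(abs(X)<60); print('guard/rail',m.sum())
for k in range(-174,-70,8):
    a=m&(abs(Y-k)<3); print(k,a.sum(),np.percentile(X[a],[1,99]).round(1) if a.sum()>10 else 0,np.median(Z[a]).round(1) if a.sum() else 0)
m=(abs(Z-84)<2.5)&(abs(X)<30)&(Y>-170)&(Y<-60);print('guard front',np.percentile(Y[m],[0,.5,1,2]).round(1) if m.any() else 0)
print('white',end=' ');whites(s,60,150,300)
E
```

```text
t 11.58 pos [515.4  32.3 126. ] w 48.6 F [-0.6 -0.2 -1. ] turn [-0.0012 -0.0018  0.0017] then shift [-0.28 -0.41 -0.3 ]
tongue 3866 Yend [-211.2 -211.  -210.6]
-210 [-17.5  17.9]
-204 [-17.4  17.9]
-198 [-17.2  18.2]
-192 [-17.1  18.1]
-186 [-16.9  18. ]
-180 [-17.3  18.4]
-174 0
guard/rail 44
-174 44 [-42.   45.6] 78.4
-166 0 0 0
-158 0 0 0
-150 0 0 0
-142 0 0 0
-134 0 0 0
-126 0 0 0
-118 0 0 0
-110 0 0 0
-102 0 0 0
-94 0 0 0
-86 0 0 0
-78 0 0 0
guard front 0
white [  13    0   71   78 4125] [369.4 118.3] [42.7 37.2] 89.4 [[350.5, 97.19999694824219], [387.79998779296875, 96.80000305175781], [388.29998779296875, 139.39999389648438], [351.0, 139.89999389648438]]
[ 239    0   66   84 5414] [492.1 137.4] [36.1 42.3] 10.6 [[470.5, 154.89999389648438], [478.29998779296875, 113.30000305175781], [513.7999877929688, 120.0], [506.0, 161.5]]
[  206   196   182   155 16961] [517.6   4.4] [132.8  99.1] 39.6 [[434.8999938964844, 0.30000001192092896], [498.0, -76.0999984741211], [600.4000244140625, 8.5], [537.2999877929688, 84.9000015258789]]
[ 456  264   88   52 2131] [670.5  13.7] [19.2 68. ] 77.4 [[635.2999877929688, 11.800000190734863], [701.5999755859375, -3.0999999046325684], [705.7999877929688, 15.600000381469727], [639.4000244140625, 30.5]]
```

The tongue sits exactly where the punch frame predicts (end at −211, centred to within 0.5 mm). I move in low and straight.

step_arm --series '[[[0,-0.0018,0.0017,2.97,-0.1,0,0.3],[0,0,0,2.97,-0.1,0,0.3],[0,0,0,2.97,-0.12,0,0.3],[0,0,0,0,0,2.5,0.3],[0,0,0,0,0,2.5,0.3],[0,0,0,0,0,2.0,0.3],[0,0,0,0,0,0.6,0.3],[0,0,0,0,0,0,0.3],[0,0,0,0,0,0,0.3]]]'

```text
t: 12.38
position: [493.6, 114.7, 52.6]
tcp_rot: [[-0.178, 0.984, -0.0], [0.984, 0.178, -0.002], [-0.002, -0.0, -1.0]]
contact_force: [0.4, 0.0, -0.7]
gripper_width: 48.6
gripper_force: 62.7
```

```bash
cat >> h.py <<'E'
S=np.array([457.6,323.8]);U=np.array([-.1822,.9833]);X_=np.array([.9833,.1822])
def bl(s,zlo=56,zhi=90):
    p=cloud(s);Y=(p[...,:2]-S)@U;X=(p[...,:2]-S)@X_;Z=p[...,2]
    m=(s['color'].min(2)>185)&(abs(X)<32)&(Y>-300)&(Y<-100)&(Z>zlo)&(Z<zhi)
    print('n',m.sum(),'Y',np.percentile(Y[m],[1,50,99]).round(1),'Z',np.percentile(Z[m],[5,50,95]).round(1))
    for k in range(-270,-130,10):
        a=m&(abs(Y-k)<4)
        if a.sum()>20: print(k,np.percentile(X[a],[1,99]).round(1),np.median(Z[a]).round(1))
E
python3 - <<'E'
from h import *
delta((*(S-188*U+.5*X_),45),10.5); bl(snap('wrist'))
E
```

```text
t 12.38 pos [493.6 114.7  52.6] w 48.6 F [ 0.4  0.  -0.7] turn [-0.0004  0.0015 -0.0041] then shift [2.41 0.32 0.76]
n 45876 Y [-225.3 -142.9 -110.2] Z [60.5 84.2 85.7]
-230 [-28.3  -7.8] 85.2
-220 [-27.4   9.3] 85.2
-210 [-27.1  15.9] 85.2
-200 [-27.4  20.9] 85.1
-190 [-27.8  21.2] 85.0
-180 [-24.2  18. ] 84.8
-170 [-17.   17.6] 60.1
-160 [-17.2  16.7] 59.9
-150 [-31.2  31.7] 83.9
-140 [-30.8  30.8] 83.9
```

step_arm --series '[[[0,0.0015,-0.0041,0,0.3,0.6,0.3],[0,0,0,0,0,0.6,0.3],[0,0,0,0,0,0,0.3],[0,0,0,0,0,0,0.3],[0,0,0,0,0,0,0.3]]]'

```text
t: 12.85
position: [496.7, 115.7, 40.2]
tcp_rot: [[-0.183, 0.983, -0.0], [0.983, 0.183, -0.0], [-0.0, -0.0, -1.0]]
contact_force: [-0.6, 0.5, -0.3]
gripper_width: 48.5
gripper_force: 62.8
```

```bash
python3 - <<'E'
from h import *
st=robot.get_state();P=np.array(st['position']);print(((P[:2]-S)@U).round(1))
delta((*(S-188*U+.5*X_),40),10.5); s=snap('wrist');bl(s,67,79)
E
```

```text
-211.8
t 12.85 pos [496.7 115.7  40.2] w 48.5 F [-0.6  0.5 -0.3] turn [-0.0003  0.      0.0006] then shift [2.38 0.   0.02]
n 16038 Y [-228.2 -196.3 -171.8] Z [71.6 72.6 73.6]
-230 [-24.9  -5.3] 72.8
-220 [-24.2  12.9] 72.8
-210 [-24.   18.9] 72.7
-200 [-24.3  24. ] 72.7
-190 [-24.6  24.3] 72.6
-180 [-21.3  21.3] 72.4
-170 [-12.8  12.5] 72.5
```

step_arm --series '[[[0,0,0,0.8,0,0,0.3],[0,0,0,0.8,0,0,0.3],[0,0,0,0.6,0,0,0.3],[0,0,0,0.23,0,0,0.3],[0,0,0,0,0,0.1,0.3],[0,0,0,0,0,0.1,0.3],[0,0,0,0,0,0,0.3],[0,0,0,0,0,0,0.3]]]'

```text
t: 13.57
position: [492.2, 139.4, 38.0]
tcp_rot: [[-0.183, 0.983, -0.0], [0.983, 0.183, -0.0], [-0.0, -0.0, -1.0]]
contact_force: [-0.2, 0.7, -1.1]
gripper_width: 48.6
gripper_force: 62.8
```

```bash
python3 - <<'E'
from h import *
st=robot.get_state();P=np.array(st['position']);print(((P[:2]-S)@U).round(1))
delta((*(S-187*U+.5*X_),37.7),10.5); s=snap('wrist');bl(s,65,77)
E
```

```text
-187.6
t 13.57 pos [492.2 139.4  38. ] w 48.6 F [-0.2  0.7 -1.1] turn [-0.0005  0.0001  0.0005] then shift [0.06 0.01 0.03]
n 13151 Y [-204.4 -176.1 -157.7] Z [69.5 70.5 71.4]
-200 [-24.7  -0. ] 70.6
-190 [-24.   16.9] 70.6
-180 [-24.   22.8] 70.5
-170 [-24.6  24.2] 70.4
-160 [-24.   23.8] 70.4
```

step_arm --series '[[[0,0,0,0.12,0,0,0.3],[0,0,0,0,0,0.05,0.3],[0,0,0,0,0,0,0.3],[0,0,0,0,0,0,0.64],[0,0,0,0,0,0,0.67],[0,0,0,0,0,0,0.67],[0,0,0,0,0,0,0.67]]]'

```text
t: 14.2
position: [492.1, 140.7, 37.8]
tcp_rot: [[-0.183, 0.983, 0.0], [0.983, 0.183, 0.0], [0.0, 0.0, -1.0]]
contact_force: [-0.2, -0.3, 0.5]
gripper_width: 57.2
gripper_force: 0.0
```

```bash
python3 - <<'E'
from h import *
st=robot.get_state();P=np.array(st['position']);print(((P[:2]-S)@U).round(1),st['gripper_width'],st['contact_force'])
s=snap('wrist');bl(s,55,77)
E
```

```text
-186.3 57.18231700872185 [-0.15650884 -0.26532752  0.49087937]
n 13207 Y [-203.1 -176.7 -157.9] Z [69.  69.9 70.8]
-200 [-24.8   3.2] 69.9
-190 [-24.6  20.7] 69.9
-180 [-24.5  23.7] 69.9
-170 [-24.6  24.3] 69.9
-160 [-23.8  24. ] 69.9
```

Released; the blank lies level on the tongue with its top at 69.9. Next I raise, go behind the tail with shut fingers and nudge it in.

step_arm --series '[[[0,0,0,0,0,-1.0,0.67],[0,0,0,0,0,-3.0,0.67],[0,0,0,0,0,-3.0,0.67],[0,0,0,-3.5,0,0,0],[0,0,0,-3.5,0,0,0],[0,0,0,-3.5,0,0,0],[0,0,0,0,0,2.5,0],[0,0,0,0,0,2.5,0],[0,0,0,0,0,0.7,0],[0,0,0,0,0,0,0],[0,0,0,0,0,0,0]]]'

```text
t: 15.17
position: [511.3, 37.8, 51.6]
tcp_rot: [[-0.183, 0.983, -0.0], [0.983, 0.183, -0.0], [-0.0, -0.0, -1.0]]
contact_force: [-0.3, 0.3, 0.7]
gripper_width: -0.2
gripper_force: 0.0
```

```bash
python3 - <<'E'
from h import *
delta((*(S-290*U),52),10.5)
s=snap('wrist');st=robot.get_state();P=np.array(st['position']);print(((P[:2]-S)@U).round(1));bl(s,65,77)
E
```

```text
t 15.17 pos [511.3  37.8  51.6] w -0.2 F [-0.3  0.3  0.7] turn [-0.0002  0.      0.0011] then shift [ 0.1  -0.07 -0.04]
-291.0
n 31882 Y [-264.7 -220.2 -185.6] Z [68.8 69.9 70.9]
-260 [-24.6  24.3] 69.8
-250 [-24.6  24.3] 69.9
-240 [-24.6  24.3] 69.9
-230 [-24.6  24.3] 69.9
-220 [-24.5  24.3] 69.9
-210 [-24.6  24.2] 69.8
-200 [-24.6  24.3] 69.9
-190 [-24.6  24.3] 69.8
```

step_arm --series '[[[0,0,0,0.7,-0.05,0,0],[0,0,0,0.6,0,0,0],[0,0,0,0.5,0,0,0],[0,0,0,0.5,0,0,0],[0,0,0,0.5,0,0,0],[0,0,0,0.5,0,0,0],[0,0,0,0.4,0,0,0],[0,0,0,0.2,0,0,0],[0,0,0,0,0,0,0],[0,0,0,-1.0,0,0,0],[0,0,0,-1.0,0,0,0],[0,0,0,0,0,0,0]]]'

```text
t: 16.22
position: [507.4, 54.3, 50.5]
tcp_rot: [[-0.182, 0.983, -0.0], [0.983, 0.182, -0.0], [-0.0, -0.001, -1.0]]
contact_force: [0.2, 0.5, 0.2]
gripper_width: 0.2
gripper_force: 0.0
```

```bash
python3 - <<'E'
from h import *
s=snap('wrist');st=robot.get_state();P=np.array(st['position']);print(P,((P[:2]-S)@U).round(1));bl(s,65,77)
t=load('top');t0=t
# stick pose from top camera
t=snap('top');c=t['color'].astype(int);p=cloud(t)
y=(c[...,0]>150)&(c[...,0]-c[...,2]>60)&(c[...,1]>130)
yy=y&(p[...,0]>620)&(p[...,1]>60)&(p[...,1]<300)
print(yy.sum())
v,u=np.nonzero(yy)
for nm,m,z in (('handle',yy&(p[...,2]>52),62),('sole',yy&(p[...,2]<22),12)):
    v,u=np.nonzero(m);q=np.array([onz(t,a,b,z)[:2] for a,b in zip(u,v)],np.float32);r=cv2.minAreaRect(q);print(nm,len(q),r,cv2.boxPoints(r).round(1).tolist())
E
```

```text
[507.34661174  54.83090561  50.52781899] -273.5
n 29465 Y [-239.  -199.9 -168.9] Z [68.8 69.9 70.9]
-240 [-25.1  23.6] 69.9
-230 [-25.2  23.7] 69.9
-220 [-25.2  23.7] 69.9
-210 [-25.2  23.8] 69.9
-200 [-25.1  23.8] 69.8
-190 [-25.2  23.8] 69.9
-180 [-25.1  23.7] 69.9
-170 [-25.1  23.9] 69.8
123
handle 20 ((686.5980834960938, 144.11483764648438), (3.0558743476867676, 49.384132385253906), 3.4819936752319336) [[683.5999755859375, 168.6999969482422], [686.5999755859375, 119.4000015258789], [689.5999755859375, 119.5999984741211], [686.5999755859375, 168.89999389648438]]
sole 103 ((672.6259155273438, 239.11802673339844), (19.541902542114258, 38.441734313964844), 4.172440528869629) [[661.5, 257.6000061035156], [664.2999877929688, 219.1999969482422], [683.7999877929688, 220.6999969482422], [681.0, 259.0]]
```

The blank is let go with its nose about 31 mm inside the mouth, flat and straight. Now for the stick.

step_arm --series '[[[0,0,0,-0.5,0,-3.5,0],[0,0,0,0,0,-3.5,0.5],[0,0,0.113,0,0,-1.0,0.5],[0,0,0,1.65,3.55,0,0.5],[0,0,0,1.65,3.55,0,0.5],[0,0,0,1.65,3.55,0,0.5],[0,0,0,1.65,3.55,0,0.5],[0,0,0,1.65,3.55,0,0.5],[0,0,0,0,0,0,0.5],[0,0,0,0,0,0,0.5],[0,0,0,0,0,0,0.5]]]'

```text
t: 17.23
position: [679.0, 145.9, 129.7]
tcp_rot: [[-0.071, 0.997, -0.002], [0.997, 0.071, -0.0], [-0.0, -0.002, -1.0]]
contact_force: [0.4, -0.2, 0.0]
gripper_width: 42.7
gripper_force: 0.0
```

```bash
python3 - <<'E'
from h import *
delta((679,148,100),4)
s=snap('wrist');c=s['color'].astype(int);p=cloud(s)
y=(c[...,0]>120)&(c[...,0]-c[...,2]>50)&(c[...,1]>100)&(p[...,1]>50)&(p[...,1]<300)&(abs(p[...,0]-675)<50)
for nm,m in (('handle',y&(p[...,2]>50)),('sole',y&(p[...,2]<20)&(p[...,2]>8)),('all',y)):
    q=p[m][:,:2].astype(np.float32)
    if len(q)>5: r=cv2.minAreaRect(q);print(nm,len(q),np.round(r[0],1),np.round(r[1],1),round(r[2],1),cv2.boxPoints(r).round(1).tolist(),'z',np.percentile(p[m][:,2],[5,50,95]).round(1))
P=np.array(robot.get_state()['position']);R=np.array(robot.get_state()['tcp_rot']);q=(p-P)@R
m=(q[...,2]<0)&(q[...,2]>-45)&(abs(q[...,0])<20)&(abs(q[...,1])<55)&(c.max(2)<90);print('finger low',np.percentile(q[m][:,2],[90,97,99]).round(1),'inner y',np.sort(abs(q[m][:,1]))[:50:10].round(1))
E
```

```text
t 17.23 pos [679.  145.9 129.7] w 42.7 F [ 0.4 -0.2  0. ] turn [-0.002   0.0003  0.0011] then shift [0.21 0.02 2.97]
handle 3156 [679.7 148.6] [19.8 69.2] 3.7 [[667.5999755859375, 182.5], [672.0999755859375, 113.5], [691.7999877929688, 114.80000305175781], [687.2999877929688, 183.8000030517578]] z [58.8 61.6 62.9]
sole 2099 [678.1 173.5] [ 19.6 169. ] 3.7 [[662.9000244140625, 257.20001220703125], [673.7999877929688, 88.5999984741211], [693.2999877929688, 89.80000305175781], [682.5, 258.5]] z [10.5 11.8 14. ]
all 5941 [679.2 171.6] [ 23.7 177.4] 4.7 [[660.2000122070312, 259.0], [674.7000122070312, 82.19999694824219], [698.2999877929688, 84.19999694824219], [683.7999877929688, 260.8999938964844]] z [10.4 59.  62.6]
finger low [-18.  -13.7 -11.7] inner y [20.7 20.7 20.8 20.8 20.8]
```

step_arm --series '[[[0,0,0.006,0.27,0.06,3.0,0.5],[0,0,0,0,0,3.0,0.5],[0,0,0,0,0,3.0,0.5],[0,0,0,0,0,1.6,0.5],[0,0,0,0,0,0.4,0.5],[0,0,0,0,0,0,0.5],[0,0,0,0,0,0,0],[0,0,0,0,0,0,0],[0,0,0,0,0,0,0],[0,0,0,0,0,0,0],[0,0,0,0,0,0,0]]]'

```text
t: 18.2
position: [680.9, 148.9, 23.6]
tcp_rot: [[-0.065, 0.998, 0.004], [0.998, 0.065, 0.001], [0.0, 0.004, -1.0]]
contact_force: [-2.0, -0.9, 8.8]
gripper_width: 19.1
gripper_force: 60.1
```

Stick gripped. I lift it and carry it behind the blank's tail, aligned with the guide.

step_arm --series '[[[0,0,0,0,0,-2.0,0],[0,0,0,0,0,-3.5,0],[0,0,0,0,0,-3.5,0],[0,0,-0.119,0,0,-2.0,0],[0,0,0,-2.18,-2.68,0,0],[0,0,0,-2.18,-2.68,0,0],[0,0,0,-2.18,-2.68,0,0],[0,0,0,-2.18,-2.68,0,0],[0,0,0,-2.18,-2.68,0,0],[0,0,0,-2.18,-2.68,0,0],[0,0,0,-2.18,-2.68,0,0],[0,0,0,0,0,0,0]]]'

```text
t: 19.2
position: [520.5, -38.8, 132.3]
tcp_rot: [[-0.18, 0.984, 0.001], [0.984, 0.18, -0.001], [-0.001, 0.0, -1.0]]
contact_force: [-0.1, -0.2, -0.4]
gripper_width: 19.0
gripper_force: 59.2
```

step_arm --series '[[[0,0,0,0,0,0,0],[0,0,0,0,0,0,0],[0,0,0,0,0,0,0]]]'

```text
t: 19.45
position: [523.9, -35.0, 131.1]
tcp_rot: [[-0.184, 0.983, 0.001], [0.983, 0.184, 0.0], [-0.0, 0.001, -1.0]]
contact_force: [0.2, -0.6, -1.3]
gripper_width: 19.0
gripper_force: 59.2
```

```bash
cat >> h.py <<'E'
def stick(s):
    c=s['color'].astype(int);p=cloud(s);st=robot.get_state();P=np.array(st['position']);R=np.array(st['tcp_rot']);q=(p-P)@R
    y=(c[...,0]>110)&(c[...,0]-c[...,2]>45)&(c[...,1]>90)&(abs(q[...,1])<30)&(q[...,0]>40)&(q[...,0]<150)&(abs(q[...,2])<45)
    Q=q[y];print('stick n',len(Q));
    if len(Q)<20:return
    print('tool-frame tip x',np.percentile(Q[:,0],[97,99.5]).round(1))
    A=np.c_[Q[:,:2],np.ones(len(Q))];print('top z fit',np.linalg.lstsq(A,Q[:,2],rcond=None)[0].round(4))
    for k in range(50,115,10):
        m=abs(Q[:,0]-k)<4
        if m.sum()>10:print(k,np.percentile(Q[m][:,1],[2,98]).round(1),'world z',np.median(p[y][m][:,2]).round(1))
    x=p[y];Y=(x[:,:2]-S)@U;X=(x[:,:2]-S)@X_;print('tip Y',np.percentile(Y,99.5).round(1),'X near tip',np.percentile(X[Y>Y.max()-20],[2,98]).round(1),'P',P.round(1),((P[:2]-S)@U).round(1))
E
python3 - <<'E'
from h import *
delta((*(S-365*U),85),10.5);s=snap('wrist');stick(s);bl(s,65,77)
E
```

```text
t 19.45 pos [523.9 -35.  131.1] w 19.0 F [ 0.2 -0.6 -1.3] turn [0.0006 0.     0.0013] then shift [-0.02  0.01  4.61]
stick n 7942
tool-frame tip x [106.9 108.8]
top z fit [ 2.42900e-01  2.20000e-03 -1.03903e+01]
50 [-10.    8.4] world z 131.5
60 [-10.2   8.3] world z 124.6
70 [-10.4   8.9] world z 119.3
80 [-10.3   8.8] world z 119.3
90 [-10.4   8.6] world z 119.3
100 [-10.4   8.8] world z 119.3
110 [-10.3   8.4] world z 119.0
tip Y -256.0 X near tip [-10.6   8.3] P [523.9 -34.8 130.8] -364.7
n 560 Y [-240.3 -238.9 -237.3] Z [68.7 69.9 71.1]
-240 [-25.   23.5] 69.9
```

step_arm --series '[[[0,0,0,0,0.05,2.0,0],[0,0,0,0,0,2.0,0],[0,0,0,0,0,0.55,0],[0,0,0,0,0,0,0],[0,0,0,0,0,0,0],[0,0,0,0,0,0,0]]]'

```text
t: 20.0
position: [524.4, -35.2, 86.3]
tcp_rot: [[-0.183, 0.983, 0.001], [0.983, 0.183, -0.0], [-0.0, 0.001, -1.0]]
contact_force: [-0.9, -0.0, -2.1]
gripper_width: 19.1
gripper_force: 59.3
```

step_arm --series '[[[0,0,0,0.7,0,0.07,0],[0,0,0,0.7,0,0,0],[0,0,0,0.8,0,0,0],[0,0,0,0.8,0,0,0],[0,0,0,0.8,0,0,0],[0,0,0,0.8,0,0,0],[0,0,0,0.8,0,0,0],[0,0,0,0.8,0,0,0],[0,0,0,0.8,0,0,0],[0,0,0,0,0,0,0],[0,0,0,0,0,0,0]]]'

```text
t: 20.92
position: [510.7, 34.0, 84.3]
tcp_rot: [[-0.184, 0.983, -0.001], [0.983, 0.184, 0.0], [0.0, -0.001, -1.0]]
contact_force: [0.2, 0.6, -2.2]
gripper_width: 19.1
gripper_force: 59.3
```

```bash
python3 - <<'E'
from h import *
delta((*(S-229*U),85),10.5);s=snap('wrist');stick(s)
E
```

```text
t 20.92 pos [510.7  34.   84.3] w 19.1 F [ 0.2  0.6 -2.2] turn [-0.0006 -0.0003  0.0018] then shift [ 6.56  0.06 -0.07]
stick n 8058
tool-frame tip x [107.9 111.2]
top z fit [ 2.49300e-01  7.90000e-03 -1.07217e+01]
50 [-10.    8.3] world z 85.1
60 [-10.3   8.3] world z 78.2
70 [-10.6   8.8] world z 72.5
80 [-10.4   8.7] world z 72.5
90 [-10.6   8.6] world z 72.5
100 [-10.4   8.7] world z 72.5
110 [-10.4   8.6] world z 72.1
tip Y -183.8 X near tip [-11.2   7.9] P [510.8  33.6  84.3] -295.0
```

step_arm --series '[[[0,0,0,0.5,0.05,-0.06,0],[0,0,0,0.7,0,0,0],[0,0,0,0.8,0,0,0],[0,0,0,0.8,0,0,0],[0,0,0,0.8,0,0,0],[0,0,0,0.8,0,0,0],[0,0,0,0.7,0,0,0],[0,0,0,0.5,0,0,0],[0,0,0,0.4,0,0,0],[0,0,0,0,0,0,0],[0,0,0,0,0,0,0]]]'

```text
t: 21.88
position: [500.4, 92.7, 85.1]
tcp_rot: [[-0.183, 0.983, -0.0], [0.983, 0.183, 0.0], [0.0, -0.0, -1.0]]
contact_force: [-0.0, 0.7, -0.7]
gripper_width: 19.1
gripper_force: 59.3
```

step_arm --series '[[[0,0,0,0.2,0,0,0],[0,0,0,0.1,0,0,0],[0,0,0,0.1,0,0,0],[0,0,0,0,0,0,0],[0,0,0,0,0,0,0]]]'

```text
t: 22.3
position: [499.8, 96.3, 85.1]
tcp_rot: [[-0.183, 0.983, -0.0], [0.983, 0.183, -0.0], [0.0, -0.0, -1.0]]
contact_force: [0.3, 0.1, -0.0]
gripper_width: 19.1
gripper_force: 59.3
```

```bash
python3 - <<'E'
from h import *
delta((*(S-229*U),85),10.5);s=snap('wrist');stick(s)
E
```

```text
t 22.3 pos [499.8  96.3  85.1] w 19.1 F [ 0.3  0.1 -0. ] turn [-0.0002 -0.      0.0005] then shift [ 0.23 -0.    0.01]
stick n 4687
tool-frame tip x [80.5 81.4]
top z fit [ 4.95300e-01 -2.36000e-02 -2.43502e+01]
50 [-10.2   8.4] world z 85.6
60 [-10.3   8.6] world z 78.7
70 [-10.5   8.8] world z 73.3
80 [-9.9  8.2] world z 73.4
tip Y -149.9 X near tip [-10.2   8.5] P [499.8  96.3  85.1] -231.4
```

step_arm --series '[[[0,0,0,0.1,0,0,0],[0,0,0,0.1,0,0,0],[0,0,0,0,0,0,0],[0,0,0,0,0,0,0]]]'

```text
t: 22.68
position: [499.4, 98.2, 85.2]
tcp_rot: [[-0.183, 0.983, -0.0], [0.983, 0.183, -0.0], [-0.0, -0.0, -1.0]]
contact_force: [1.2, -3.3, -0.6]
gripper_width: 19.3
gripper_force: 59.5
```

step_arm --series '[[[0,0,0,0.08,0,0,0],[0,0,0,0.05,0,0,0],[0,0,0,0,0,0,0],[0,0,0,0,0,0,0]]]'

```text
t: 23.02
position: [499.4, 98.4, 85.4]
tcp_rot: [[-0.182, 0.983, 0.001], [0.983, 0.182, -0.003], [-0.003, 0.0, -1.0]]
contact_force: [0.4, -10.9, 2.8]
gripper_width: 18.7
gripper_force: 59.8
```

The force rises to 11 N with no advance, so the nose is home. I draw the stick straight back out, then return it.

step_arm --series '[[[0,0,0,-0.3,0,0,0],[0,0,0,-0.6,0,0,0],[0,0,0,-1.0,0,0,0],[0,0,0,-1.5,0,0,0],[0,0,0,-2.0,0,0,0],[0,0,0,-2.2,0,0,0],[0,0,0,-2.2,0,0,0],[0,0,0,-2.0,0,0,0],[0,0,0,-1.5,0,0,0],[0,0,0,-0.5,0,-2.0,0],[0,0,0,0,0,-2.5,0],[0,0,0,0,0,0,0]]]'

```text
t: 24.02
position: [525.8, -37.2, 134.2]
tcp_rot: [[-0.182, 0.983, 0.005], [0.983, 0.182, 0.0], [-0.001, 0.005, -1.0]]
contact_force: [0.5, 0.1, 0.7]
gripper_width: 19.2
gripper_force: 59.4
```

step_arm --series '[[[0,0,0.119,0,0,0,0],[0,0,0,0,0,0,0],[0,0,0,0,0,0,0]]]'

```text
t: 24.27
position: [524.2, -36.3, 129.6]
tcp_rot: [[-0.068, 0.998, -0.001], [0.998, 0.068, 0.0], [0.0, -0.001, -1.0]]
contact_force: [0.1, -0.6, -0.9]
gripper_width: 19.3
gripper_force: 59.4
```

```bash
python3 - <<'E'
from h import *
delta((680.5,149,70),3.7);s=snap('wrist');stick(s)
E
```

```text
t 24.27 pos [524.2 -36.3 129.6] w 19.3 F [ 0.1 -0.6 -0.9] turn [-0.0008 -0.0003  0.003 ] then shift [17.48 16.8   5.96]
stick n 7941
tool-frame tip x [106.9 108.8]
top z fit [ 2.42300e-01  3.00000e-03 -1.01358e+01]
50 [-10.    8.4] world z 130.0
60 [-10.3   8.3] world z 123.1
70 [-10.4   8.9] world z 117.8
80 [-10.3   8.7] world z 117.8
90 [-10.5   8.7] world z 117.9
100 [-10.3   8.8] world z 117.8
110 [-10.2   8.3] world z 117.6
tip Y -257.7 X near tip [ 0.7 19.9] P [524.1 -36.2 129.5] -366.1
```

step_arm --series '[[[0,0,0.003,2.5,2.4,0,0],[0,0,0,2.5,2.4,0,0],[0,0,0,2.5,2.4,0,0],[0,0,0,2.5,2.4,0,0],[0,0,0,2.5,2.4,0,0],[0,0,0,2.5,2.4,0,0],[0,0,0,2.48,2.4,0,0],[0,0,0,0,0,0,0],[0,0,0,0,0,3.0,0],[0,0,0,0,0,3.0,0],[0,0,0,0,0,2.5,0],[0,0,0,0,0,0,0]]]'

```text
t: 25.32
position: [677.8, 148.1, 38.0]
tcp_rot: [[-0.065, 0.998, -0.01], [0.998, 0.065, -0.002], [-0.001, -0.01, -1.0]]
contact_force: [-1.1, -0.1, -2.9]
gripper_width: 19.0
gripper_force: 59.4
```

step_arm --series '[[[0,0,0,0,0,0.5,0],[0,0,0,0,0,0,0],[0,0,0,0,0,0,0],[0,0,0,0,0,0,0]]]'

```text
t: 25.65
position: [682.0, 149.0, 42.1]
tcp_rot: [[-0.062, 0.998, 0.002], [0.998, 0.062, 0.001], [0.0, 0.002, -1.0]]
contact_force: [0.1, -0.5, -0.0]
gripper_width: 19.3
gripper_force: 59.4
```

step_arm --series '[[[0,0,0,0,0,0.8,0],[0,0,0,0,0,0.7,0],[0,0,0,0,0,0,0],[0,0,0,0,0,0,0],[0,0,0,0,0,0,0]]]'

```text
t: 26.07
position: [680.9, 148.8, 24.7]
tcp_rot: [[-0.062, 0.998, -0.001], [0.998, 0.062, -0.0], [-0.0, -0.001, -1.0]]
contact_force: [0.0, -0.2, -1.7]
gripper_width: 19.0
gripper_force: 59.4
```

step_arm --series '[[[0,0,0,0,0,0.1,0],[0,0,0,0,0,0,0],[0,0,0,0,0,0,0.3],[0,0,0,0,0,0,0.45],[0,0,0,0,0,0,0.5],[0,0,0,0,0,0,0.5],[0,0,0,0,0,-1.5,0.5],[0,0,0,0,0,-3.0,0.5],[0,0,0,0,0,-3.5,0.5],[0,0,0,0,0,-3.5,0.5],[0,0,0,0,0,0,0.5],[0,0,0,0,0,0,0.5]]]'

```text
t: 27.07
position: [682.4, 149.2, 142.0]
tcp_rot: [[-0.062, 0.998, 0.005], [0.998, 0.062, 0.001], [0.001, 0.005, -1.0]]
contact_force: [-0.0, -0.2, 0.5]
gripper_width: 42.6
gripper_force: 0.0
```

```bash
python3 - <<'E'
from h import *
delta((0,0,0),3.7)
s=snap('wrist');c=s['color'].astype(int);p=cloud(s)
y=(c[...,0]>120)&(c[...,0]-c[...,2]>50)&(c[...,1]>100)&(p[...,1]>50)&(p[...,1]<300)&(abs(p[...,0]-675)<50)
for nm,m in (('handle',y&(p[...,2]>50)),('sole',y&(p[...,2]<20)&(p[...,2]>8))):
    r=cv2.minAreaRect(p[m][:,:2].astype(np.float32));print(nm,m.sum(),np.round(r[0],1),np.round(r[1],1),'z',np.percentile(p[m][:,2],[5,50,95]).round(1))
# blank: pixels inside guide seen past guard; tail should be at -120, under the guard (-150..-50)
s=snap('top');p=cloud(s);Y=(p[...,:2]-S)@U;X=(p[...,:2]-S)@X_;Z=p[...,2]
for k in range(-210,0,6):
    a=(abs(X)<15)&(abs(Y-k)<4)
    if a.any(): print(k,np.median(Z[a]).round(0),end='; ')
s=snap('side');p=cloud(s);Y=(p[...,:2]-S)@U;X=(p[...,:2]-S)@X_;Z=p[...,2];print()
for k in range(-210,10,6):
    a=(abs(X)<15)&(abs(Y-k)<4)&(Z<90)&(Z>50)
    if a.any(): print(k,a.sum(),np.median(Z[a]).round(0),end='; ')
E
```

```text
t 27.07 pos [682.4 149.2 142. ] w 42.6 F [-0.  -0.2  0.5] turn [ 0.0047 -0.0008 -0.0027] then shift [-10.48 -69.06  14.2 ]
handle 2867 [680.4 148.5] [19.9 69.4] z [58.7 61.6 62.8]
sole 1854 [678.8 172.8] [ 19.4 169.5] z [10.5 11.8 13.2]
-210 622.0; -204 620.0; -198 618.0; -192 616.0; -186 612.0; -180 607.0; -174 601.0; -168 593.0; -162 585.0; -66 238.0; -60 254.0; -54 281.0; -48 291.0; -42 310.0; -36 319.0; -30 317.0; -24 319.0; -18 320.0; -12 320.0; -6 321.0; 
-210 34 58.0; -204 22 60.0; -198 17 60.0; -192 18 60.0; -186 21 60.0; -180 16 60.0; -174 22 60.0; -168 19 59.0; -162 22 60.0; -156 26 62.0; -150 40 72.0; -144 34 82.0; -138 33 82.0; -132 26 82.0; -126 23 84.0; -120 16 84.0; -114 21 84.0; -108 16 85.0; -102 17 85.0; -96 18 85.0; -90 14 85.0; -84 20 84.0; -78 20 84.0; -72 15 85.0; -66 18 84.0; -60 13 84.0; -54 16 83.0; -48 4 82.0; -36 11 71.0; -30 15 71.0; -24 16 70.0; -18 18 69.0; -12 13 70.0; -6 20 71.0; 0 38 76.0; 6 20 81.0;
```

```bash
python3 -c "
from station import robot
print(robot.close_job())"
```

```text
the job is handed in; nothing more can be done
None
```

I handed the job in at about 27 s: by my measurements the blank is home against the end stop, the push stick is back upright on its sole, and the other three blanks looked undisturbed; no pass/fail verdict was returned.

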